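Set and lock the telescopic reading arm over the vial

ROBOT

A 6-joint arm with a two-finger parallel gripper is mounted at the origin on a cart in front of the work surface, level with it; the furniture and walls round the work are solid. World frame = base frame: x ahead of the robot, y to its left, z up, the work surface at z = 0. Lengths are in m, angles in rad, forces in N, time in s.
With the tool pointing down it reaches from about 0.3 to 0.775 m from the base axis. Payload 14.6 kg.
Tool frame: the origin (TCP) lies at the very end of the fingers, on their centre line; the grasp point (between the pads) lies 19 mm behind it (ctrl.grasp_offset is the distance from the TCP to the grasp point, in m); z points along the fingers, y is the line along which they close (so a half turn about z gives the same grasp; the last joint's range is limited). The gripper opens to 94 mm and grips with 3 to 60 N. Pads are 16 mm wide; open, the fingers measure 119 mm over their backs; the gripper's body (75 mm by 177 mm) begins 78 mm behind the grasp point.
Start: joints at [1.143, 0.3, 1.521, -0, 1.321, -0.067], TCP at [0.194, 0.515, 0.205] pointing down, gripper open.
Joint ranges: [-3.03, 3.03], [-0.79, 2.21], [0.23, 2.52], [-1.04, 4.18], [0, 3.07], [-2.55, 2.55]. Speed limits (rad/s): [2.22, 2.22, 2.57, 3.14, 3.14, 3.14].

INTERFACE

Orientations are given as [roll, pitch, yaw] about the fixed x, y, z axes, in that order (R = Rz(yaw) Ry(pitch) Rx(roll)).
In Python, from station import ctrl gives the robot as it stands.
- The arm moves only by the tool step_arm, never from a script. Its argument "plan" is a list that holds one entry, the list of rows, each a list of 6 numbers: the shift along the tool's x, y, z in units of 30 mm (1.0 is 30 mm), then the turn, a rotation vector about the tool's x, y, z in units of 6 degrees (1.0 is 6 degrees). In form: [[[dx, dy, dz, wx, wy, wz], ...]]. A call has 1 to 8 rows; each row is the pose to reach, as a shift and turn from the pose commanded when the call began, along the tool's axes at that moment; what a row does not reach only later rows make up. A row lasts 1/12 s, in which the tool goes at most 41.7 mm and 7.16 degrees, less where a joint would pass 70% of its speed; a pose out of reach is approached as far as the arm can. A call with a gripper value outside its range is refused whole. "grip" is the opening, from 0 (shut) to 1 (fully open), set as the call begins (left out, the last holds). The fingers move at their own pace and stop on an object; "squeeze" is the grip in N (left out, the last holds). Time passes only in rows, so rows that repeat a pose let the fingers close. It gives the time, the measured TCP pose, the force, the opening and the grip force at its end, in the units of the state.
- ctrl.get_obs(): the state, without advancing time (a new reading comes with each control period).
- ctrl.camera(name): name is "scene" or "top"; returns the picture (384x512x3 uint8, red, green, blue); there is no depth.
- ctrl.camera_model(name): a dict with "intrinsics" (3x3 intrinsics, pixels), "R" (3x3) and "t" (3): a world point X has camera coordinates R X + t. Camera axes: x right, y down, z forward; pixel columns grow to the right and rows downward; lengths in m; the calibration is good to about 2 mm. A picture is of the moment at which its call begins. camera_model takes no time and is no camera call.
- ctrl.hand_in(): hands the job in; it is judged then, once.
Trained networks look in the newest picture that a camera, given by its name, has taken for a name from the list of things; names that differ only in an ending like _2 or _b are one class to them, and where a whole thing is asked for, a point or a joint stands for the part that bears it (a point fixed in the world has none). Each returns a list of dicts, best first, with "confidence" (0 to 1); they miss things now and then, are a little off and sometimes report something else, mostly with a low value. They report only what shows in the picture. A call takes as long as a camera call. They do not tell look-alikes from the thing itself.
- ctrl.masks_of(query, camera): "pixels" (384x512 bool, what is visible of it) and "at" ([column, row] in pixels, amid what is visible of it).
- ctrl.place_of(query, camera): "at" ([column, row] in pixels: a listed point, or the origin of a listed thing).
The state is a dict: "time_s": time; "qpos": joint angles; "joint_vel": joint speeds; "tau": joint torques, N m; "ee_pos": TCP position; "eef_rot": TCP orientation; "force": force on the tool from outside, world axes, zero at the start; "moment": the same for the moment, N m; "grip_width": finger opening in m; "grip_force": force on a finger pad.
Only numpy, scipy, OpenCV 4.12 (cv2) and the standard library are available. Lean on these libraries where they do the work, as an engineer would, in place of code of your own. Each camera call takes 0.05 s, during which the arm holds its last target. There are 200 camera calls.

TASK

The reading head on the telescopic arm has to look down on the capped sample vial. Turn the arm's lever away from you out of its notch to unlock the tube, slide the tube in or out until the head is above the vial, then turn the lever back fully home in the notch there so that the arm is locked. Leave the vial, the beaker and the brass weight standing where they are.

Things in the scene. Friction and masses are not known exactly. Their poses are not given: they have to be found in the camera images.
- stand: Fixed bench stand with the arm's housing. Origin: centre of the base plate's underside, on the worktop. +y: the way the tube extends; +x: away from the robot at yaw 0; z up. Base plate 110 (x) x 170 (y) mm; housing: aluminium channel 102 (x) x 200 (y) mm from z = 92 to 173 mm. The tube's axis runs along y at x = 0, z = 125 mm.
- gate (a point): Centre of the top face of the steel gate plate on the housing (stand frame 0, 0, 173 mm; axes as stand). The plate is 6 mm thick. In it: an open lane along y at x = 6 to 43 mm, and four notches 18 mm wide that branch off it to -x, at y = -75, -25, 25, 75 mm, which are tube_slide = 0, 0.05, 0.10, 0.15. The teeth between them are 32 mm wide with round noses ending at x = 6 mm.
- tube_slide (a joint): How far the tube is pulled out along the stand's +y, m: 0 fully in, 0.15 fully out. Notches lock it at 0, 0.05, 0.10 and 0.15 (play 3 mm either way); it starts locked at 0.05. It slides with about 2 N of friction and stays where it is left; with the lever in a notch it cannot slide.
- tube_turn (a joint): Turn of the tube about its axis by the lever, rad. 0: lever home in a notch, leaning 35 degrees from upright to the stand's -x, head straight down: locked. 1.22: other stop, lever leaning 35 degrees to +x, head swung up to -x. Above about 0.95 the lever is clear of the teeth and the tube can slide. Friction about 0.12 N m; it stays where it is left.
- lever_tip (a point): Middle of the lever's tip, 122 mm from the tube's axis. The lever is a straight 12 mm steel stem at a right angle to the tube with a round black grip, 18 mm thick, on its outer 60 mm; at tube_slide = q it lies in the plane y = -0.075 + q (m) of the stand. Tip height above the worktop: 225 mm at both stops, 247 mm when upright.
- tube_end (a point): Point on the tube's axis (125 mm above the worktop) at the head; it moves along with the tube, 200 mm beyond the lever along the stand's +y, and does not swing when the tube is turned. This point must end above the vial.
- lens (a point): Centre of the lens at the free end of the grey and black reading head (36 mm across, hangs at right angles from the tube), 38 mm from the tube's axis: when the arm is locked it looks straight down, 87 mm above the worktop.
- vial: The sample vial: slim glass cylinder with a black cap, 25 mm across, 63 mm high, standing loose on the worktop in the row under the arm. Origin: centre of its underside. It stands within 6 mm of the place below the head at one of the notches 0, 0.10 or 0.15.
- beaker: Small open glass beaker, 44 mm across, 58 mm high, loose, at another place of the row. Origin: centre of its underside.
- brass_weight: Brass calibration weight with a knob, 32 mm across, 46 mm high, loose, at the third place of the row. Origin: centre of its underside.
There are look-alikes about, which are no part of the job. What is shaped like the brass_weight but red is not meant.

How it is judged:
By the outcome, as a careful person would: the job done as asked, in the order asked, and still so for the second after the job is handed in, with the robot touching nothing.
It also fails if it takes over 58 s, if anything falls off the work surface, if the arm or the gripper's body presses on something with over 40 N, if the wrist force passes 120 N, or if a joint passes its speed limit or range.

## Working session

There is one attempt and no reset: what is moved stays moved. The work goes in short steps, Python scripts to look and compute and a tool call to move; the robot and the scene stay as the last step left them, time stands still between calls to the robot, and variables do not carry over. Pictures are saved under pics/ and viewed, at most 10 in all, crops included, and the job is handed in when it is done.

Besides the shell and the picture viewer there is one more tool, called after "Emit:" as a command line: name --argument value ..., lists and objects as JSON in quotes. step_arm: Moves the arm, as the interface text tells. Its arguments: {"type":"object","properties":{"plan":{"type":"array","items":{"type":"array","items":{"type":"array","items":{"type":"number"}}}},"grip":{"type":"number"},"squeeze":{"type":"number"}},"required":["plan"]}

```bash
mkdir -p pics; cat > h.py <<'E'
import numpy as np, cv2
from station import ctrl
def P(c):
    m=ctrl.camera_model(c); return m["intrinsics"]@np.c_[m["R"],m["t"]]
def tri(a,b):
    return (lambda X:X[:3,0]/X[3,0])(cv2.triangulatePoints(P("scene"),P("top"),np.array(a,float).reshape(2,1),np.array(b,float).reshape(2,1)))
def onz(c,uv,z):
    p=P(c); return np.linalg.solve(np.c_[p[:,0],p[:,1],-np.r_[uv,1]],-(p[:,2]*z+p[:,3]))[:2]
def proj(c,X):
    v=P(c)@np.r_[X,1]; return v[:2]/v[2]
E
python3 - <<'E'
from h import *
for c in("scene","top"):
    im=ctrl.camera(c); cv2.imwrite(f"pics/{c}0.png",im[:,:,::-1])
    for q in("stand","gate","lever_tip","tube_end","lens","vial","beaker","brass_weight"):
        for d in ctrl.place_of(q,c)[:3]: print(c,q,np.round(d["at"],1),round(d["confidence"],2))
    for q in("vial","beaker","brass_weight"):
        for d in ctrl.masks_of(q,c)[:3]: print(c,"mask",q,np.round(d["at"],1),round(d["confidence"],2),d["pixels"].sum())
print(ctrl.get_obs()["time_s"])
E
```

```text
scene stand [291.3 247.2] 0.79
scene gate [294.5 178.5] 0.65
scene lever_tip [300.4 175.5] 0.59
scene lever_tip [295.2 177.9] 0.21
scene tube_end [212.8 181.1] 0.71
scene lens [216.5 195.5] 0.87
scene lens [300.9 178.5] 0.3
scene vial [216.  196.1] 0.19
scene beaker [241. 232.] 0.67
scene beaker [290.9 244.6] 0.53
scene brass_weight [166.7 236.2] 0.84
scene brass_weight [198.7 220.9] 0.65
scene brass_weight [214.5 196. ] 0.53
scene mask beaker [238.  221.3] 0.92 451
scene mask brass_weight [166.9 230.8] 0.76 243
scene mask brass_weight [196.4 216. ] 0.52 255
top stand [287.5 191.2] 0.87
top gate [295.2 175.1] 0.93
top lever_tip [317.6 195.5] 0.76
top lever_tip [243.4 201.9] 0.21
top tube_end [220.4 198.8] 0.61
top lens [220.4 205.3] 0.91
top lens [297.9 171.8] 0.66
top lens [217.9 192.9] 0.51
top vial [185.9 214.6] 0.56
top beaker [241.8 201.5] 0.64
top brass_weight [194.2 242.1] 0.7
top brass_weight [203.  211.1] 0.53
top mask vial [239.9 195.8] 0.69 821
top mask vial [181.7 214. ] 0.57 108
top mask beaker [243.1 200. ] 0.46 152
top mask brass_weight [201.4 208.2] 0.62 112
top mask brass_weight [191.6 239.2] 0.42 158
1.2
```

View pics/scene0.png

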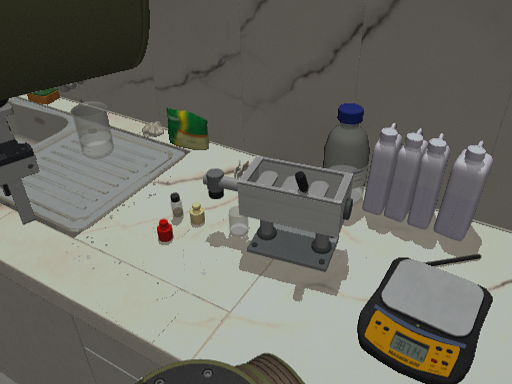

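View pics/top0.png

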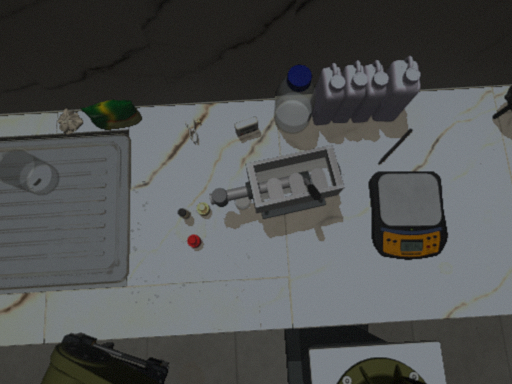

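The scene picture shows the stand at about (293,215) and the lever grip at about (301,180). The black-capped vial is at scene (177,205) / top (184,214), the brass weight at scene (197,215) / top (203,210), and the beaker at scene (238,222) / top (243,203). The red weight, scene (166,231) / top (194,241), is the look-alike and isn't meant. Next I'll measure positions and confirm the vial in a crop.

```bash
cat > m.py <<'E'
from h import *
print("gate",tri((294.5,178.5),(295.2,175.1)),onz("top",(295.2,175.1),.173),onz("scene",(294.5,178.5),.173))
print("stand",tri((291.3,247.2),(287.5,191.2)),onz("top",(287.5,191.2),0),onz("scene",(291.3,247.2),0))
print("lever",tri((300.4,175.5),(317.6,195.5)),onz("top",(317.6,195.5),.225),onz("scene",(300.4,175.5),.225))
print("tubeend",tri((212.8,181.1),(220.4,198.8)),onz("top",(220.4,198.8),.125),onz("scene",(212.8,181.1),.125))
print("lens",tri((216.5,195.5),(220.4,205.3)),onz("top",(220.4,205.3),.087))
print("vial",tri((176.5,213),(185.9,214.6)),onz("top",(185.9,214.6),0))
print("brass",tri((198.7,220.9),(203,211.1)),onz("top",(203,211.1),0))
print("beaker",tri((241,232),(241.8,201.5)),onz("top",(241.8,201.5),0))
a=cv2.imread("pics/scene0.png")[145:275,150:370]; b=cv2.imread("pics/top0.png")[135:265,150:370]
cv2.imwrite("pics/crop.png",np.vstack([cv2.resize(x,None,fx=2.3,fy=2.3,interpolation=2) for x in(a,b)]))
for c in("scene","top"):print(c,[np.round(v,2) for v in (-ctrl.camera_model(c)["R"].T@ctrl.camera_model(c)["t"],)])
E
python3 m.py
```

```text
gate [0.54171274 0.17725151 0.16886934] [0.54229364 0.17553019] [0.53473179 0.17571949]
stand [ 0.54575328  0.18157995 -0.0133264 ] [0.54423279 0.18094151] [0.53155957 0.17614562]
lever [0.48307636 0.13885186 0.22242121] [0.48298137 0.13869644] [0.47919636 0.13750841]
tubeend [0.5075574  0.34871819 0.12489312] [0.50859878 0.3474962 ] [0.50666627 0.34937282]
lens [0.50422002 0.34642412 0.08989969] [0.50050624 0.35167777]
vial [0.49476484 0.45059277 0.00958865] [0.49758735 0.4511036 ]
brass [ 0.50770483  0.4037165  -0.00448057] [0.50419395 0.40612662]
beaker [ 0.52728185  0.3013291  -0.00862651] [0.52371374 0.30325311]
scene [array([-0.14, -0.15,  0.68])]
top [array([0.33, 0.26, 1.  ])]
```

View pics/crop.png

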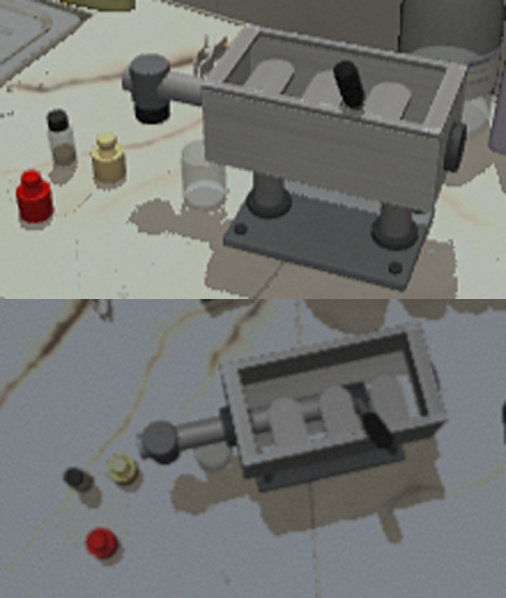

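The crop confirms it. The slim glass body with the black cap is the outermost thing in the row, with the brass weight inside it and the beaker nearest the stand. In the stand frame the vial is at y≈0.277 m, which means q = 0.15. The lever tip measures z≈0.222 (text: 0.225), and the tube end z≈0.125, which agrees.

```bash
cat >> h.py <<'E'
from scipy.spatial.transform import Rotation as Ro
def delta(p,yaw,pitch=0):
    o=ctrl.get_obs(); R=Ro.from_euler("xyz",o["eef_rot"]); 
    T=Ro.from_euler("z",yaw)*Ro.from_euler("y",pitch)*Ro.from_euler("x",np.pi)
    print(np.round(o["ee_pos"],4),np.round(o["eef_rot"],3),"d",np.round(R.inv().apply(np.array(p)-o["ee_pos"])/.03,2),np.round((R.inv()*T).as_rotvec()/np.radians(6),2))
E
python3 - <<'E'
from h import *
print("cap",tri((350,112),(299,76)))
delta((.49,.141,.29),.192)
E
```

```text
cap [0.75436962 0.15556296 0.22221157]
[0.1942 0.5146 0.2054] [ 3.142 -0.     2.781] d [-13.62  -8.17  -2.82] [ 0.   -0.   24.72]
```

Emit:
step_arm --plan '[[[0,0,-1.4,0,0,0],[-1,-0.6,-2.8,0,0,0],[-2.3,-1.4,-2.8,0,0,-0.9],[-3.6,-2.2,-2.8,0,0,-1.8],[-4.9,-3,-2.8,0,0,-2.7],[-6.2,-3.7,-2.8,0,0,-3.6],[-7.4,-4.4,-2.8,0,0,-4.5],[-8.6,-5.2,-2.8,0,0,-5.28]]]' --grip 0.6

```text
time_s: 1.87
ee_pos: [0.3659, 0.2964, 0.2897]
eef_rot: [3.141, 0.001, -2.944]
force: [0.2, 0.4, 0.5]
grip_width: 0.0568
grip_force: 0.0
```

```bash
python3 - <<'E'
from h import *
delta((.49,.141,.29),.192+np.pi)
delta((.49,.141,.19),.192+np.pi)
E
```

```text
[0.3659 0.2964 0.2897] [ 3.141e+00  1.000e-03 -2.944e+00] d [-3.04 -5.89 -0.01] [0.   0.   0.05]
[0.3659 0.2964 0.2897] [ 3.141e+00  1.000e-03 -2.944e+00] d [-3.04 -5.89  3.32] [0.   0.   0.05]
```

Emit:
step_arm --plan '[[[-0.6,-1.2,0,0,0,0],[-1.2,-2.4,0,0,0,0],[-1.8,-3.6,0,0,0,0],[-2.4,-4.7,0,0,0,0],[-3,-5.9,0,0,0,0],[-3,-5.9,0,0,0,0],[-3,-5.9,0,0,0,0]]]'

```text
time_s: 2.45
ee_pos: [0.4878, 0.1402, 0.289]
eef_rot: [3.142, -0.001, -2.953]
force: [-0.1, -0.1, 0.5]
grip_width: 0.0565
grip_force: 0.0
```

```bash
python3 - <<'E'
from h import *
delta((.49,.141,.19),.192+np.pi)
for c in("scene","top"):
    im=ctrl.camera(c); cv2.imwrite(f"pics/{c}1.png",im[:,:,::-1])
    for d in ctrl.place_of("lever_tip",c)[:2]: print(c,np.round(d["at"],1),round(d["confidence"],2))
a=cv2.imread("pics/scene1.png")[100:280,200:400]; b=cv2.imread("pics/top1.png")[105:285,200:400]
cv2.imwrite("pics/c1.png",cv2.resize(np.hstack([a,b]),None,fx=2,fy=2))
E
```

```text
[0.4878 0.1402 0.289 ] [ 3.142e+00 -1.000e-03 -2.953e+00] d [-0.08  0.01  3.3 ] [ 0.   -0.01 -0.03]
scene [298.5 175.3] 0.68
top [318.2 196.5] 0.77
```

View pics/c1.png

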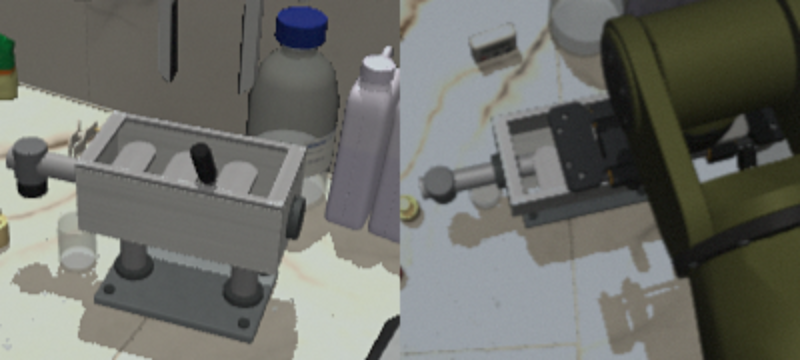

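The scene view shows the fingers hanging on both sides of the lever (crop (200,160)) and clear of it. The top view is covered by the arm. Now I'll descend and grip.

Emit:
step_arm --plan '[[[-0.1,0,0.8,0,0,0],[-0.1,0,1.6,0,0,0],[-0.1,0,2.4,0,0,0],[-0.1,0,3,0,0,0],[-0.1,0,3.3,0,0,0],[-0.1,0,3.3,0,0,0]]]'

```text
time_s: 3.15
ee_pos: [0.4891, 0.1428, 0.1891]
eef_rot: [-3.142, -0.002, -2.948]
force: [-0.0, -0.9, 0.9]
grip_width: 0.0565
grip_force: 0.0
```

Emit:
step_arm --plan '[[[0,0,0,0,0,0],[0,0,0,0,0,0],[0,0,0,0,0,0],[0,0,0,0,0,0],[0,0,0,0,0,0],[0,0,0,0,0,0],[0,0,0,0,0,0],[0,0,0,0,0,0]]]' --grip 0 --squeeze 12

```text
time_s: 3.82
ee_pos: [0.4902, 0.1421, 0.1907]
eef_rot: [-3.142, 0.0, -2.95]
force: [-0.8, -0.9, 1.9]
grip_width: 0.0181
grip_force: 12.0
```

Emit:
step_arm --plan '[[[-0.25,0,-0.16,0,0,0],[-0.52,0,-0.3,0,0,0],[-0.79,0,-0.41,0,0,0],[-1.08,0,-0.5,0,0,0],[-1.37,0,-0.57,0,0,0],[-1.67,0,-0.61,0,0,0],[-1.97,0,-0.62,0,0,0],[-1.97,0,-0.62,0,0,0]]]'

```text
time_s: 4.48
ee_pos: [0.5488, 0.1533, 0.2087]
eef_rot: [-3.141, -0.001, -2.95]
force: [0.1, -2.5, 1.2]
grip_width: 0.0173
grip_force: 12.0
```

Emit:
step_arm --plan '[[[-0.3,0,0.01,0,0,0],[-0.6,0,0.05,0,0,0],[-0.89,0,0.12,0,0,0],[-1.17,0,0.21,0,0,0],[-1.45,0,0.32,0,0,0],[-1.72,0,0.46,0,0,0],[-1.87,0,0.55,0,0,0],[-1.87,0,0.55,0,0,0]]]'

```text
time_s: 5.15
ee_pos: [0.6048, 0.1643, 0.1923]
eef_rot: [3.142, 0.002, -2.95]
force: [3.8, -1.4, 4.2]
grip_width: 0.0177
grip_force: 12.0
```

```bash
python3 - <<'E'
from h import *
im=ctrl.camera("scene"); cv2.imwrite("pics/s2.png",im[90:290,130:400,::-1].repeat(2,0).repeat(2,1))
E
```

```text
(no output)
```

View pics/s2.png

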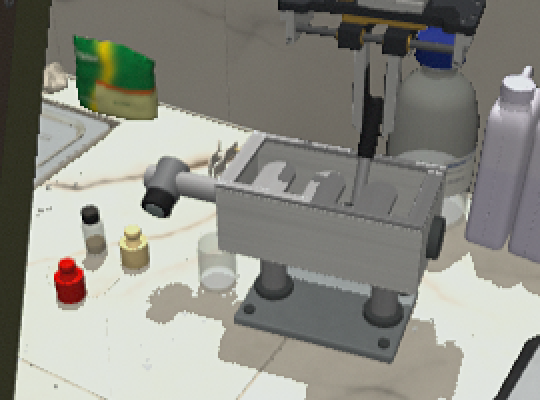

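The lever leans away and the head has swung up toward -x, with the vial, weight and beaker unmoved. Next is the +100 mm slide along tool +y.

Emit:
step_arm --plan '[[[0,0.4,0,0,0,0],[0,0.9,0,0,0,0],[0,1.4,0,0,0,0],[0,1.9,0,0,0,0],[0,2.4,0,0,0,0],[0,2.9,0,0,0,0],[0,3.33,0,0,0,0],[0,3.33,0,0,0,0]]]'

```text
time_s: 5.87
ee_pos: [0.5855, 0.2629, 0.1937]
eef_rot: [-3.139, 0.005, -2.949]
force: [5.5, 1.8, 9.4]
grip_width: 0.0174
grip_force: 12.0
```

Emit:
step_arm --plan '[[[0,0,0,0,0,0],[0,0,0,0,0,0]]]'

```text
time_s: 6.03
ee_pos: [0.5855, 0.263, 0.1938]
eef_rot: [3.141, 0.005, -2.949]
force: [5.9, 1.9, 8.7]
grip_width: 0.0177
grip_force: 12.0
```

```bash
python3 - <<'E'
from h import *
for c in("scene","top"):
    im=ctrl.camera(c); cv2.imwrite(f"pics/{c}3.png",im[:,:,::-1])
    for d in ctrl.place_of("tube_end",c)[:2]: print(c,np.round(d["at"],1),round(d["confidence"],2),onz(c,d["at"],.125))
a=cv2.imread("pics/scene3.png")[90:280,130:330]; b=cv2.imread("pics/top3.png")[105:295,130:330]
cv2.imwrite("pics/c3.png",cv2.resize(np.hstack([a,b]),None,fx=2,fy=2))
E
```

```text
scene [170.1 170.9] 0.69 [0.49318814 0.4515171 ]
top [176.1 209.5] 0.66 [0.48961842 0.45015809]
```

View pics/c3.png

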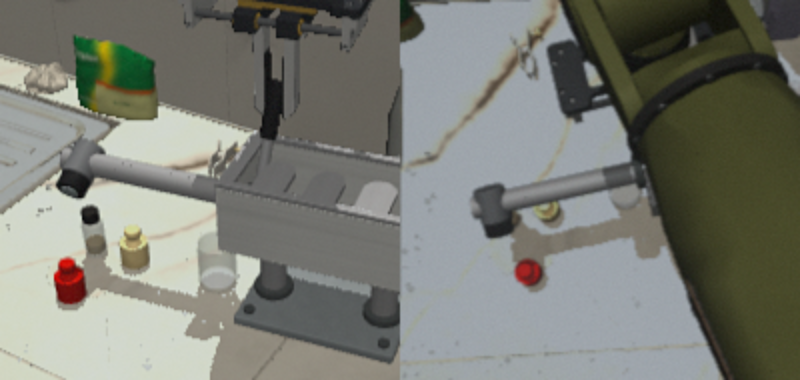

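The tube end is at about (0.491, 0.451), against the vial at (0.496, 0.451), so the head is above the vial at q≈0.15. Turning the lever back now.

Emit:
step_arm --plan '[[[0.15,0,-0.09,0,0,0],[0.42,0,-0.23,0,0,0],[0.7,0,-0.34,0,0,0],[0.98,0,-0.43,0,0,0],[1.27,0,-0.5,0,0,0],[1.57,0,-0.54,0,0,0],[1.87,0,-0.55,0,0,0],[1.87,0,-0.55,0,0,0]]]'

```text
time_s: 6.9
ee_pos: [0.5274, 0.2513, 0.2086]
eef_rot: [-3.141, -0.002, -2.949]
force: [-0.2, 2.0, -4.8]
grip_width: 0.0175
grip_force: 12.0
```

Emit:
step_arm --plan '[[[0.3,0,0.01,0,0,0],[0.6,0,0.05,0,0,0],[0.89,0,0.12,0,0,0],[1.17,0,0.21,0,0,0],[1.45,0,0.32,0,0,0],[1.72,0,0.46,0,0,0],[1.97,0,0.62,0,0,0],[2.1,0,0.7,0,0,0]]]'

```text
time_s: 7.57
ee_pos: [0.468, 0.2397, 0.189]
eef_rot: [3.141, 0.004, -2.949]
force: [13.3, 3.8, 10.6]
grip_width: 0.0176
grip_force: 11.9
```

Emit:
step_arm --plan '[[[0.05,0,0.03,0,0,0],[0.05,0,0.03,0,0,0],[0.05,0,0.03,0,0,0]]]'

```text
time_s: 7.82
ee_pos: [0.4674, 0.2396, 0.1888]
eef_rot: [3.141, 0.006, -2.95]
force: [9.0, 2.9, 7.4]
grip_width: 0.0178
grip_force: 11.9
```

The lever is pressing on the home stop (9 N toward +x). Releasing and retreating upward.

Emit:
step_arm --plan '[[[0,0,0,0,0,0],[0,0,0,0,0,0],[0,0,0,0,0,0],[0,0,0,0,0,0],[0,0,0,0,0,0],[0,0,0,0,0,0]]]' --grip 0.6

```text
time_s: 8.32
ee_pos: [0.4656, 0.2391, 0.187]
eef_rot: [-3.141, -0.0, -2.949]
force: [-0.6, 0.6, 0.1]
grip_width: 0.054
grip_force: 0.0
```

Emit:
step_arm --plan '[[[0,0,-0.8,0,0,0],[0,0,-1.8,0,0,0],[0,0,-2.8,0,0,0],[0,0,-3.6,0,0,0],[1,0,-4,0,0,0],[2.2,0,-4,0,0,0],[3.4,0,-4,0,0,0],[4.2,0,-4,0,0,0]]]'

```text
time_s: 8.98
ee_pos: [0.3398, 0.2145, 0.3072]
eef_rot: [3.141, 0.0, -2.949]
force: [-1.0, 0.3, -0.5]
grip_width: 0.0565
grip_force: 0.0
```

```bash
python3 - <<'E'
from h import *
for c in("scene","top"):
    im=ctrl.camera(c); cv2.imwrite(f"pics/{c}4.png",im[:,:,::-1])
    for q in("tube_end","lever_tip","lens"):
        for d in ctrl.place_of(q,c)[:2]: print(c,q,np.round(d["at"],1),round(d["confidence"],2),onz(c,d["at"],dict(tube_end=.125,lever_tip=.225,lens=.087)[q]))
a=cv2.imread("pics/scene4.png")[100:290,130:330]; b=cv2.imread("pics/top4.png")[105:295,150:350]
cv2.imwrite("pics/c4.png",cv2.resize(np.hstack([a,b]),None,fx=2,fy=2))
S=np.array([.542,.177]);y=np.array([-.191,.982]);x=np.array([.982,.191]);print("exp lever",S-.07*x+.075*y,"home")
E
```

```text
scene lever_tip [243.6 166.1] 0.67 [0.45654163 0.23862762]
top tube_end [174.6 207.2] 0.7 [0.49519568 0.45355157]
top lever_tip [270.6 207.7] 0.87 [0.46341301 0.23654724]
top lever_tip [243.  196.8] 0.64 [0.4894131  0.29156776]
top lens [182.8 210.3] 0.64 [0.49371957 0.44216326]
exp lever [0.458935 0.23728 ] home
```

View pics/c4.png

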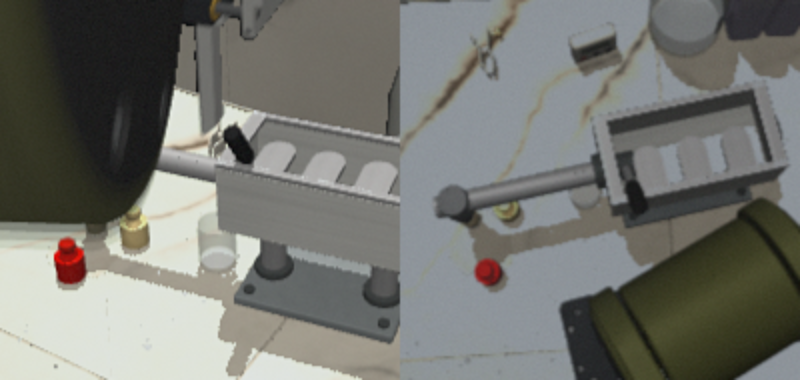

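The lever lies in the outermost notch. Its tip, (0.463, 0.237) from above, has the same offset from the model as in the locked start pose. The head looks straight down above the vial, and the beaker and weight stand where they were. Handing in.

```bash
python3 -c "
from station import ctrl
print(ctrl.hand_in())"
```

```text
the job is handed in; nothing more can be done
None
```

I unlocked the tube, slid it to the 0.15 notch and turned the lever fully home there, so the head looks down on the vial; the vial, beaker and brass weight were not touched, and the job is handed in (verdict not shown).

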